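# Key the cable hub's cover home

### The job

The round cover of the cable hub on the desk stands proud, turned the wrong way. With a fingertip, push it round by the rib on its top until the notch in its edge meets the pin on the hub's lug, then press it down fully home and draw back. Only push: do not pinch the rib or lift the cover, and leave the other things on the desk as they are.

Things in the scene. Friction and masses are not known exactly. Their poses are not given: they have to be found in the camera images.
- cable_hub: black round hub fixed to the desk: drum 150 mm across, rim 40 mm above the desk; origin on its axis at desk level. Along its +x axis a square lug 22 mm wide sticks out to 92 mm from the axis, visible from above beyond the cover, and shows where the pin is; it may point any way. A steel spindle 20 mm thick on the axis, 60 mm tall, passes through the cover's middle with about 1 mm of play
- pin (a point): tip of the fixed upright steel pin, 70 mm from the hub's axis on its +x side, 48 mm above the desk, mostly hidden under the cover's edge; 10 mm thick with a round (domed) tip
- cover: the cover: loose white plastic disc, 148 mm across, 8 mm thick, 0.2 kg; origin at the middle of its underside (49 mm above the desk at the start, 40 mm when home on the hub's rim), z up, x towards its notch. Starts turned 0.8 to 5.45 rad counterclockwise from its place (its place: its x along the hub's x). Turns on the spindle both ways with light friction
- lift_ring (a joint): ring inside the hub, under the cover, that carries it level: how far it is pushed down, m; 0 at the start, 0.009 with the cover home. A stiff slide: takes about 5 N on the cover to push down and stays where it is left. Pressed off the pin, the cover is stopped there after 1 mm and only tips on the pin, its other side going down
- notch (a point): middle of the notch in the cover's edge, at its top face, 70 mm from the axis on its +x side: a slot 13 mm wide, open outwards and right through, 12 mm deep radially. The cover goes down only when this lies over the pin; the pin's round tip guides it if it is no more than about 2 mm off
- cover_middle (a point): middle of the cover's flat top face, 57 mm above the desk at the start and 48 mm when home. Everything but the rib and the spindle's end is flat and free to press on, e.g. 35 mm from the axis on the notch side
- rib_top (a point): middle of the top edge of the straight radial black finger rib on the cover, on the far side of the axis from the notch, 37 mm from the axis. The rib runs from 18 to 56 mm from the axis, is 17 mm wide; its sides are 12 mm tall, its thin crown 14 mm, above the cover's top face. Push its side to turn the cover, either way
- rib_left: one long side of the rib (faces the cover's -y); origin at the middle of its foot
- rib_right: other long side of the rib (faces the cover's +y); origin at the middle of its foot
- calculator: bystander near the hub: desk calculator, 149x108x26 mm, origin under its centre; loose
- tape_roll: bystander near the hub: lying roll of tape, 98 mm across, 25 mm high, origin under its centre; loose
- binder_clip: bystander near the hub: black binder clip, 42x41x26 mm, origin under its centre; loose
- glue_stick: bystander near the hub: upright glue stick, 26 mm thick, 90 mm high, origin under its centre; loose
- eraser: bystander near the hub: block eraser, 23x55x14 mm, origin under its centre; loose
Not all that is in view belongs to the job. What is shaped like the cover but red is not meant.

How it is judged:
By the outcome, as a careful person would: the job done as asked, in the order asked, and still so for the second after the job is handed in, with the robot touching nothing.
It also fails if it takes over 64 s, if anything falls off the work surface, if the arm or the gripper's body presses on something with over 40 N, if the wrist force passes 120 N, or if a joint passes its speed limit or range.

### The arm

A 7-joint arm with a two-finger parallel gripper is mounted at the origin on a cart in front of the work surface, level with it; the furniture and walls round the work are solid. World frame = base frame: x ahead of the robot, y to its left, z up, the work surface at z = 0. Lengths are in m, angles in rad, forces in N, time in s.
With the tool pointing down it reaches from about 0.425 to 1.025 m from the base axis. Payload 3.6 kg.
Tool frame: the origin (TCP) lies at the very end of the fingers, on their centre line; the grasp point (between the pads) lies 19 mm behind it (bot.tcp_to_grasp is the distance from the TCP to the grasp point, in m); z points along the fingers, y is the line along which they close (so a half turn about z gives the same grasp; the last joint's range is limited). The gripper opens to 85 mm and grips with 20 to 120 N. Pads are 22 mm wide; open, the fingers measure 114 mm over their backs; the gripper's body (76 mm by 85 mm) begins 54 mm behind the grasp point. The pads swing forward as they close: fully open they stand 13 mm farther back than shut.
Start: joints at [1.03, 0.591, 0.048, 1.609, -0.033, 0.943, -0.034], TCP at [0.314, -0.654, 0.192] pointing down, gripper open.
Joint ranges: [-2.69, 2.69], [-0.47, 2.24], [-1.27, 1.36], [0.19, 2.51], [-1.53, 4.68], [0.08, 2.07], [-3.09, 3.09]. Speed limits (rad/s): [2.57, 2.57, 3.14, 3.14, 3.14, 3.14, 3.14].

### API

Orientations are given as [roll, pitch, yaw] about the fixed x, y, z axes, in that order (R = Rz(yaw) Ry(pitch) Rx(roll)).
In Python, from workcell import bot, optics, workorder, nets gives the robot as it stands.
- The arm moves only by the tool apply_moves, never from a script. Its argument "steps" is text: rows parted by semicolons, each of 4 numbers parted by spaces: the shift along the tool's x, y, z in units of 40 mm (1.0 is 40 mm), then the turn about the tool's z in units of 6 degrees (1.0 is 6 degrees). A call has 1 to 12 rows; each row shifts and turns the commanded pose from where the row before left it, along the tool's axes as they then stand; what a row does not reach is not made up. A row lasts 1/12 s, in which the tool goes at most 41.7 mm and 7.16 degrees, less where a joint would pass 70% of its speed; a pose out of reach is approached as far as the arm can. A call is refused whole if a number of a shift passes 1 or a number of a turn 1, either way. A call with a gripper value outside its range is refused whole. "jaw" is the opening, from 0 (shut) to 1 (fully open), set as the call begins (left out, the last holds). The fingers move at their own pace and stop on an object; the grip force is fixed at half the most. Time passes only in rows, so rows that do not move let the fingers close. It gives the time, the measured TCP pose, the force, the opening and the grip force at its end, in the units of the state.
- bot.read_state(): the state, without advancing time (a new reading comes with each control period).
- optics.capture(name): name is "side" or "top"; returns the picture (400x640x3 uint8, red, green, blue); there is no depth.
- optics.camera_info(name): a dict with "fx", "fy", "cx", "cy" (pixels), "dist" ([k1, k2, p1, p2, k3] as OpenCV has them; the pictures are not rectified), "R" (3x3) and "t" (3): a world point X has camera coordinates R X + t. Camera axes: x right, y down, z forward; pixel columns grow to the right and rows downward; lengths in m; the calibration is good to about 2 mm. A picture is of the moment at which its call begins. camera_info takes no time and is no camera call.
- workorder.hand_in(): hands the job in; it is judged then, once.
Trained networks look in the newest picture that a camera, given by its name, has taken for a name from the list of things; names that differ only in an ending like _2 or _b are one class to them, and where a whole thing is asked for, a point or a joint stands for the part that bears it (a point fixed in the world has none). Each returns a list of dicts, best first, with "conf" (0 to 1); they miss things now and then, are a little off and sometimes report something else, mostly with a low value. They report only what shows in the picture. A call takes as long as a camera call. They do not tell look-alikes from the thing itself.
- nets.recognise(camera, label): "centre" ([x, y, z] in m, in world coordinates, good to about 4 mm: the middle of the surface that is visible of it).
- nets.silhouettes(camera, label): "region" (400x640 bool, what is visible of it).
The state is a dict: "time_s": time; "qpos": joint angles; "joint_vel": joint speeds; "joint_efforts": joint torques, N m; "tool_pos": TCP position; "ee_rot": TCP orientation; "ft_force": force on the tool from outside, world axes, zero at the start; "torque": the same for the moment, N m; "grip_width": finger opening in m; "grasp_force": force on a finger pad.
Only numpy, scipy, OpenCV 4.12 (cv2) and the standard library are available. Lean on these libraries where they do the work, as an engineer would, in place of code of your own. Each camera call takes 0.05 s, during which the arm holds its last target. There are 200 camera calls.

## Working session

There is one attempt and no reset: what is moved stays moved. The work goes in short steps, Python scripts to look and compute and a tool call to move; the robot and the scene stay as the last step left them, time stands still between calls to the robot, and variables do not carry over. Pictures are saved under pics/ and viewed, at most 10 in all, crops included, and the job is handed in when it is done.

Besides the shell and the picture viewer there is one more tool, called after "Call:" as name(argument=value, ...), one argument or row to a line, values as JSON. apply_moves: Moves the arm, as the interface text tells. Its arguments: {"type":"object","properties":{"steps":{"type":"string"},"jaw":{"type":"number"}},"required":["steps"]}

```bash
mkdir -p pics
python3 - <<'E'
from workcell import bot, optics, nets
import cv2
for c in("top","side"):
    im=optics.capture(c); cv2.imwrite(f"pics/{c}0.png",im[:,:,::-1])
    for l in("cover","cable_hub","rib_top","notch","pin"):
        try: print(c,l,[(r["conf"],r["centre"]) for r in nets.recognise(c,l)][:4])
        except Exception as e: print(c,l,e)
s=bot.read_state(); print(s)
E
```

```text
top cover [(0.96, [0.7491, -0.2297, 0.0081]), (0.74, [0.5328, -0.0591, 0.0605]), (0.57, [0.4599, 0.3302, 0.0046])]
top cable_hub [(0.62, [0.4784, -0.0544, 0.0436])]
top rib_top [(0.98, [0.7488, -0.2287, 0.0082]), (0.9, [0.4574, 0.3283, 0.0052]), (0.78, [0.5354, -0.0564, 0.0582])]
top notch [(0.59, [0.4613, 0.3304, 0.0117]), (0.58, [0.7467, -0.2318, 0.0066]), (0.56, [0.4774, -0.0537, 0.0408])]
top pin [(0.64, [0.48, -0.0562, 0.0393])]
side cover [(0.96, [0.4582, 0.3436, 0.0104]), (0.74, [0.7496, -0.213, 0.0108]), (0.59, [0.5371, -0.0447, 0.0555])]
side cable_hub [(0.61, [0.5316, 0.0054, 0.0186])]
side rib_top [(0.84, [0.4613, 0.3408, 0.006]), (0.73, [0.7517, -0.2118, 0.0054]), (0.63, [0.5378, -0.0462, 0.0566])]
side notch [(0.89, [0.4641, 0.3381, 0.0078]), (0.83, [0.7502, -0.2093, 0.0108]), (0.74, [0.5408, -0.0418, 0.0566]), (0.46, [0.6573, -0.0026, 0.0125])]
side pin [(0.69, [0.5301, -0.0009, 0.0222])]
{'time_s': 0.6, 'qpos': array([ 1.02946518,  0.59120459,  0.04839735,  1.6084756 , -0.03325781,
        0.94270154, -0.03371523]), 'joint_vel': array([ 0.00087522,  0.00068045, -0.00107246, -0.00264662, -0.00215859,
        0.00148161, -0.00072812]), 'joint_efforts': array([-1.21791563e-03, -5.48301208e+01,  1.54432934e+00, -1.98417127e+01,
        9.26628738e-03,  1.82722008e-03, -2.85927975e-06]), 'tool_pos': array([ 0.31393477, -0.65352549,  0.19180826]), 'ee_rot': array([3.14157356e+00, 5.78310996e-05, 4.47876582e-01]), 'ft_force': array([ 0.13016719,  0.16422586, -0.2132461 ]), 'torque': array([-0.06519723, -0.04166694, -0.04038903]), 'grasp_force': 0.0, 'grip_width': 0.08518507753666604}
```

View pics/top0.png

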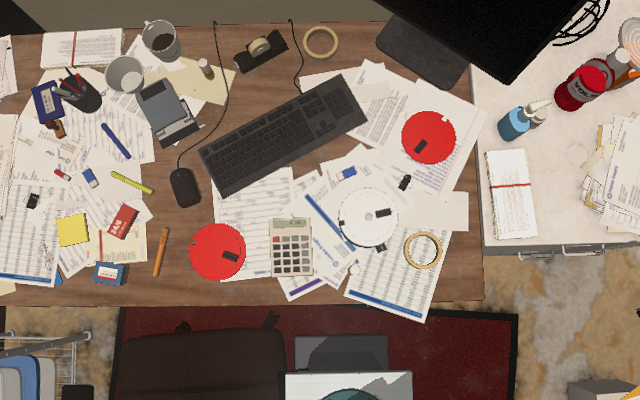

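View pics/side0.png

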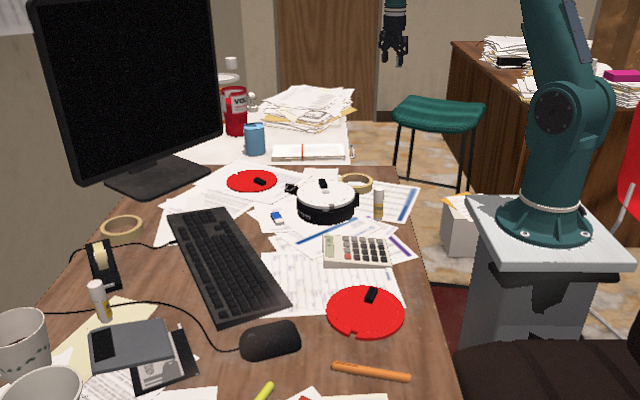

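Candidates in the top view are the white cover at (368,217) and two red look-alikes at (428,137) and (218,252). By the description it is the white one, which I'll check in a close crop.

```bash
cat > h.py <<'E'
import numpy as np, cv2
from workcell import bot, optics, nets
def cam(c):
    i=optics.camera_info(c); K=np.array([[i["fx"],0,i["cx"]],[0,i["fy"],i["cy"]],[0,0,1.]])
    return K,np.array(i["dist"],float),np.array(i["R"]),np.array(i["t"]).ravel()
def ray(c,uv,z):
    K,d,R,t=cam(c); p=cv2.undistortPoints(np.array(uv,float).reshape(-1,1,2),K,d)[:,0]
    D=np.c_[p,np.ones(len(p))]@R; C=-R.T@t
    return C+D*((z-C[2])/D[:,2])[:,None]
def proj(c,X):
    K,d,R,t=cam(c); return cv2.projectPoints(np.array(X,float).reshape(-1,1,3),cv2.Rodrigues(R)[0],t,K,d)[0][:,0]
E
python3 - <<'E'
from h import *
im=cv2.imread("pics/top0.png"); a=cv2.resize(im[170:290,310:470],None,fx=5,fy=5,interpolation=cv2.INTER_CUBIC); cv2.imwrite("pics/crop0.png",a)
K,d,R,t=cam("top"); print(K,-R.T@t, R)
for l in("glue_stick","tape_roll","calculator","binder_clip","eraser"):
    for c in("top","side"):
        print(l,c,[(r["conf"],np.round(r["centre"],3)) for r in nets.recognise(c,l)][:3])
# cover ellipse: white mask
im2=im.astype(int)
for r in nets.silhouettes("top","cover"):
    m=r["region"].astype(np.uint8); ys,xs=np.nonzero(m)
    print(r["conf"],xs.mean(),ys.mean(),xs.min(),xs.max(),ys.min(),ys.max())
for r in nets.silhouettes("top","cable_hub"):
    m=r["region"].astype(np.uint8); ys,xs=np.nonzero(m)
    print("hub",r["conf"],xs.mean(),ys.mean(),xs.min(),xs.max(),ys.min(),ys.max())
E
```

```text
[[486.05877199   0.         324.12604657]
 [  0.         486.05877199 198.90882708]
 [  0.           0.           1.        ]] [0.38386287 0.05090373 1.25665523] [[-0.01968231 -0.99979373 -0.00501132]
 [-0.98680511  0.02023182 -0.16064357]
 [ 0.16071182  0.00178336 -0.98699976]]
glue_stick top []
glue_stick side [(0.56, array([ 0.408, -0.008,  0.049])), (0.46, array([ 0.534, -0.048,  0.056]))]
tape_roll top [(0.93, array([ 0.446, -0.201,  0.022])), (0.36, array([ 0.479, -0.053,  0.042]))]
tape_roll side [(0.86, array([ 0.441, -0.213,  0.018]))]
calculator top [(0.88, array([0.465, 0.139, 0.017])), (0.57, array([ 0.549, -0.096,  0.074]))]
calculator side [(0.7, array([ 0.535, -0.045,  0.055])), (0.61, array([0.474, 0.161, 0.02 ]))]
binder_clip top [(0.64, array([ 0.628, -0.156,  0.019]))]
binder_clip side [(0.54, array([ 0.534, -0.047,  0.058]))]
eraser top []
eraser side []
0.87 427.863539445629 137.5407249466951 401 456 111 164
0.79 217.55061047656557 251.55888144938953 189 245 223 280
0.61 368.32989310726134 216.29487652045705 339 397 187 246
hub 0.78 360.5388601036269 233.9222797927461 338 385 213 251
```

View pics/crop0.png

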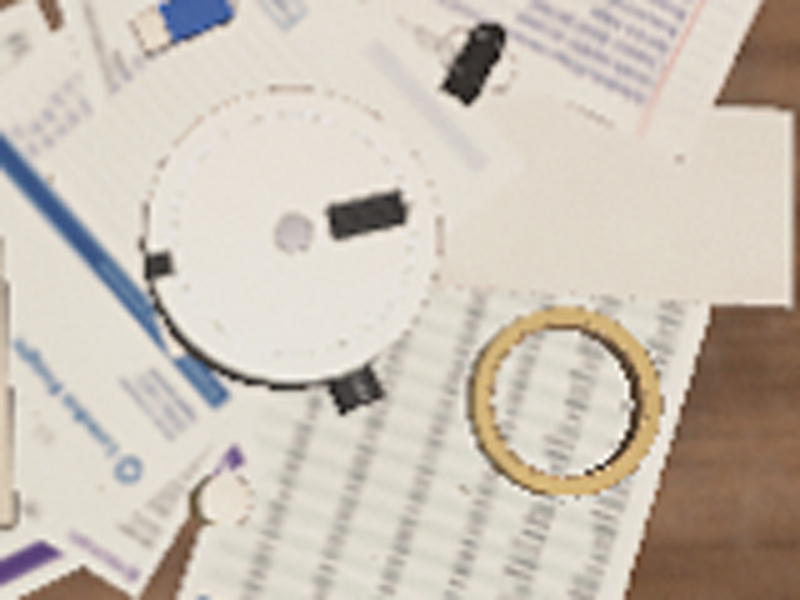

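The crop confirms the white cover at (369,217): notch at about (342,223), rib at (383,213), lug at (381,248). The glue stick (354,270) and tape roll (423,250) stand on the lug side.

Run:
```python
from h import *
im=cv2.imread("pics/top0.png")
f=lambda x,y:(310+(x+.5)/5-.5,170+(y+.5)/5-.5)
sp=ray("top",f(294,233),.06)[0]; no=ray("top",f(158,265),.057)[0]; rb=ray("top",f(368,215),.071)[0]; rl=ray("top",[f(330,222),f(405,207)],.071)
print("sp",sp,"no",no,"rib",rb,rl)
# cover edge ellipse: from silhouette of third
rs=[r["region"] for r in nets.silhouettes("top","cover")]
for m in rs:
    cs,_=cv2.findContours(m.astype(np.uint8),cv2.RETR_EXTERNAL,cv2.CHAIN_APPROX_NONE); c=max(cs,key=cv2.contourArea)[:,0]
    P=ray("top",c,.057)[:,:2]; print(cv2.minEnclosingCircle(P.astype(np.float32)), cv2.fitEllipse((P*1000).astype(np.float32)))
for z in(.0,.02,.04): 
    l=ray("top",f(357,392),z)[0]; v=l-sp; print("lug",z,l,np.hypot(*v[:2]),np.arctan2(v[1],v[0]))
for p in(no,rb): v=p-sp; print(np.hypot(*v[:2]),np.arctan2(v[1],v[0]))
print("glue",ray("top",f(222,498),.09), "tape",ray("top",f(567,400),.025),"clip",ray("top",f(475,62),.02))
```

```text
sp [ 0.5330053  -0.05590113  0.06      ] no [0.51878535 0.01188607 0.057     ] rib [ 0.53979397 -0.09169957  0.071     ] [[ 0.53671378 -0.07283523  0.071     ]
 [ 0.54338424 -0.11012404  0.071     ]]
((0.7338868975639343, -0.21691985428333282), 0.07306535542011261) ((733.843017578125, -216.20285034179688), (139.84286499023438, 142.0038604736328), 20.05887222290039)
((0.4531407654285431, 0.31887057423591614), 0.07225257158279419) ((453.21490478515625, 319.4122314453125), (136.4501190185547, 141.65176391601562), 56.41053771972656)
((0.5327513813972473, -0.0564882718026638), 0.07531338185071945) ((533.88232421875, -56.23338317871094), (143.239990234375, 147.67930603027344), 100.56006622314453)
lug 0.0 [ 0.45712317 -0.09106551  0.        ] 0.08363391797541786 -2.707644780654844
lug 0.02 [ 0.45595721 -0.08880604  0.02      ] 0.08378031532099395 -2.7379702418488017
lug 0.04 [ 0.45479125 -0.08654656  0.04      ] 0.08400345009931244 -2.768162260358103
0.06926262561737752 1.7775714870110237
0.03643644686001599 -1.383385835898371
glue [[ 0.40288033 -0.01474948  0.09      ]] tape [[ 0.44917242 -0.19478254  0.025     ]] clip [[ 0.62542344 -0.15668823  0.02      ]]
```

Run:
```python
from h import *
im=cv2.imread("pics/top0.png"); g=im.max(2).astype(float)
C=np.array([.5332,-.0562])
yy,xx=np.mgrid[240:256,372:392]
print(g[240:256,372:392].astype(int))
S=8
def poly(X):
    return ((proj("top",X)+.5)*S-.5)
def ren(a,zt,cx,cy):
    m=np.zeros((400*S,640*S),np.uint8)[236*S:260*S,366*S:396*S].copy()
    off=np.array([366*S,236*S])
    c,s=np.cos(a),np.sin(a)
    P=np.array([[cx+r*c-w*s,cy+r*s+w*c,z] for r in(.06,.092) for w in(-.011,.011) for z in(0,zt)])
    cv2.fillConvexPoly(m,np.round(cv2.convexHull((poly(P)-off).astype(np.float32))).astype(int),1)
    th=np.linspace(0,6.283,120)
    d=np.array([[cx+.075*np.cos(t),cy+.075*np.sin(t),z] for t in th for z in (0.0,.04)])
    cv2.fillConvexPoly(m,np.round(cv2.convexHull((poly(d)-off).astype(np.float32))).astype(int),1)
    d=np.array([[cx+.074*np.cos(t),cy+.074*np.sin(t),z] for t in th for z in (.049,.057)])
    cv2.fillConvexPoly(m,np.round(cv2.convexHull((poly(d)-off).astype(np.float32))).astype(int),0)
    return cv2.resize(m.astype(np.float32),None,fx=1/S,fy=1/S,interpolation=cv2.INTER_AREA)
obs=np.clip((200-g[236:260,366:396])/160,0,1)
res=[]
for zt in(.02,.03,.035,.04,.045,.05):
  for a in np.arange(-2.9,-2.6,.01):
    for dx in(-.002,0,.002):
      for dy in(-.002,0,.002): res.append((((ren(a,zt,C[0]+dx,C[1]+dy)-obs)**2).sum(),zt,round(a,3),dx,dy))
res.sort(); print(*res[:12],sep="\n")
for zt in(.02,.03,.035,.04,.045,.05): print(min(r for r in res if r[1]==zt))
s=cv2.imread("pics/side0.png")[160:240,280:400]; cv2.imwrite("pics/s1.png",cv2.resize(s,None,fx=6,fy=6,interpolation=cv2.INTER_CUBIC))
```

```text
[[224 232 231 229 230 231 230 232 230 233 231 233 234 221 213 215 195 195
  203 209]
 [227 231 230 232 231 232 231 231 233 235 235 232 200 188 218 202 176 192
  210 222]
 [232 231 232 231 231 231 233 234 233 237 223 159 165 209 219 208 197 196
  211 225]
 [232 232 231 232 233 235 237 234 219 192 144  73 170 226 204 187 196 204
  213 222]
 [232 234 235 238 239 236 209 167 133 101  75  58 107 190 212 191 189 193
  208 220]
 [239 231 207 178 154 149 122  83  85  98  82  65  55 169 213 198 205 210
  216 219]
 [146 133 109  80  49  60  67  67  92 110  86  64  63 104 169 191 197 215
  222 223]
 [166 163 168 139  47  61  70  68  79 121 133  86  65  62 156 203 200 219
  227 225]
 [206 202 212 164  46  57  68  71  69 105 117  88  68  62 102 174 210 221
  224 225]
 [191 188 207 215 156  46  64  74  69  73 121 119  66  62 121 173 204 217
  219 221]
 [173 171 201 227 173  40  55  68  68  62  77  78 142 193 192 191 204 215
  217 215]
 [181 183 203 219 210 146  44  56  57 151 207 197 191 201 202 206 221 223
  219 215]
 [195 206 220 222 224 165  39 141 195 212 228 222 206 196 188 206 225 225
  224 225]
 [189 212 226 226 227 216 198 209 221 219 217 198 184 189 201 217 226 226
  228 226]
 [208 217 224 227 228 227 228 226 222 220 211 186 170 171 189 214 221 222
  223 225]
 [194 215 220 220 223 225 225 227 228 226 219 196 182 180 194 215 218 217
  220 222]]Traceback (most recent call last):
  File "<stdin>", line 26, in <module>
  File "<stdin>", line 17, in ren
  File "<stdin>", line 8, in poly
  File "h.py", line 11, in proj
    K,d,R,t=cam(c); return cv2.projectPoints(np.array(X,float).reshape(-1,1,3),cv2.Rodrigues(R)[0],t,K,d)[0][:,0]
            ~~~^^^
  File "h.py", line 4, in cam
    i=optics.camera_info(c); K=np.array([[i["fx"],0,i["cx"]],[0,i["fy"],i["cy"]],[0,0,1.]])
ValueError: time passes only in moves, steps and waits
```

```bash
sed -i 's/^def cam/import functools\n@functools.lru_cache\ndef cam/' h.py
cat > fit.py <<'E'
from h import *
im=cv2.imread("pics/top0.png"); g=im.max(2).astype(float)
C=np.array([.5332,-.0562]); S=8; off=np.array([366*S,236*S])
poly=lambda X: (proj("top",X)+.5)*S-.5
def fill(m,P,v): cv2.fillConvexPoly(m,np.round(cv2.convexHull((poly(P)-off).astype(np.float32))).astype(int),v)
th=np.linspace(0,6.283,80)
def ring(cx,cy,r,zs): return np.array([[cx+r*np.cos(t),cy+r*np.sin(t),z] for t in th for z in zs])
def ren(a,zt,cx,cy):
    m=np.zeros((24*S,30*S),np.uint8); c,s=np.cos(a),np.sin(a)
    fill(m,np.array([[cx+r*c-w*s,cy+r*s+w*c,z] for r in(.06,.092) for w in(-.011,.011) for z in(0,zt)]),1)
    fill(m,ring(cx,cy,.075,(0,.04)),1); fill(m,ring(cx,cy,.074,(.049,.057)),0)
    return cv2.resize(m.astype(np.float32),None,fx=1/S,fy=1/S,interpolation=cv2.INTER_AREA)
obs=np.clip((200-g[236:260,366:396])/100,0,1)
res=[]
for zt in(.02,.03,.04,.048):
  for a in np.arange(-2.86,-2.62,.02):
    for dx in(-.002,0,.002):
      for dy in(-.002,0,.002): res.append((((ren(a,zt,C[0]+dx,C[1]+dy)-obs)**2).sum(),zt,round(a,3),dx,dy))
res.sort(); print(*res[:8],sep="\n")
for zt in(.02,.03,.04,.048): print(min(r for r in res if r[1]==zt))
s=cv2.imread("pics/side0.png")[160:240,280:400]; cv2.imwrite("pics/s1.png",cv2.resize(s,None,fx=6,fy=6,interpolation=cv2.INTER_CUBIC))
E
python3 fit.py
```

```text
(np.float64(4.454449609375), 0.03, np.float64(-2.72), 0, 0.002)
(np.float64(5.2639515625), 0.02, np.float64(-2.7), 0, 0.002)
(np.float64(5.650699609375), 0.03, np.float64(-2.74), 0, 0)
(np.float64(5.92459609375), 0.02, np.float64(-2.72), 0, 0.002)
(np.float64(6.133736718749999), 0.04, np.float64(-2.72), 0, 0.002)
(np.float64(6.488219140625), 0.02, np.float64(-2.72), 0, 0)
(np.float64(6.5984828125), 0.04, np.float64(-2.74), 0, 0.002)
(np.float64(6.646988671875), 0.02, np.float64(-2.74), 0, 0)
(np.float64(5.2639515625), 0.02, np.float64(-2.7), 0, 0.002)
(np.float64(4.454449609375), 0.03, np.float64(-2.72), 0, 0.002)
(np.float64(6.133736718749999), 0.04, np.float64(-2.72), 0, 0.002)
(np.float64(7.33065078125), 0.048, np.float64(-2.74), 0, 0.002)
```

View pics/s1.png

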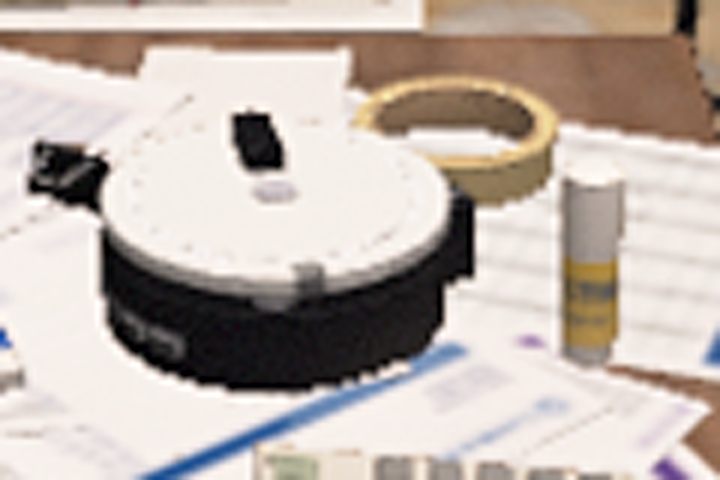

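Call:
apply_moves(
  steps="0 0 0 0.8;0 0 0 0.8;0 0 0 0.8;0.4 -0.7 0 0;0.5 -0.85 0 0;0.5 -0.85 0 0;0.5 -0.85 0 0;0.5 -0.85 0 0;0.5 -0.85 0 0;0.5 -0.85 0 0;0.5 -0.85 0 0;0.5 -0.85 0 0",
  jaw=0,
)

```text
time_s: 2.25
tool_pos: [0.4285, -0.3232, 0.1921]
ee_rot: [3.141, -0.001, 0.196]
ft_force: [1.3, 0.0, 0.8]
grip_width: 0.0002
grasp_force: 0.0
```

Call:
apply_moves(
  steps="0.46 -0.83 0 0;0.46 -0.83 0 0;0.46 -0.83 0 0;0.46 -0.83 0 0;0.46 -0.83 0 0;0.46 -0.83 0 0;0.11 -0.14 0.5 0;0 0 1 0;0 0 1 0;0 0 0.5 0;0 0 0 0",
)

```text
time_s: 3.17
tool_pos: [0.4973, -0.1008, 0.0681]
ee_rot: [-3.139, 0.008, 0.197]
ft_force: [-0.5, -0.2, 0.0]
grip_width: 0.0001
grasp_force: 0.0
```

Run:
```python
from h import *
s=bot.read_state(); print(s["tool_pos"],s["ee_rot"],s["ft_force"],s["qpos"])
im=optics.capture("side"); cv2.imwrite("pics/s2.png",cv2.resize(im[110:240,250:410][:,:,::-1],None,fx=5,fy=5/1.1,interpolation=cv2.INTER_CUBIC))
```

```text
[ 0.49726038 -0.10082477  0.06811504] [-3.13888117  0.00797964  0.19729198] [-0.53360284 -0.15518637  0.03310655] [ 0.09910439  0.51917386  0.01569079  2.18055578 -0.01822256  0.45040781
 -1.24431551]
```

View pics/s2.png

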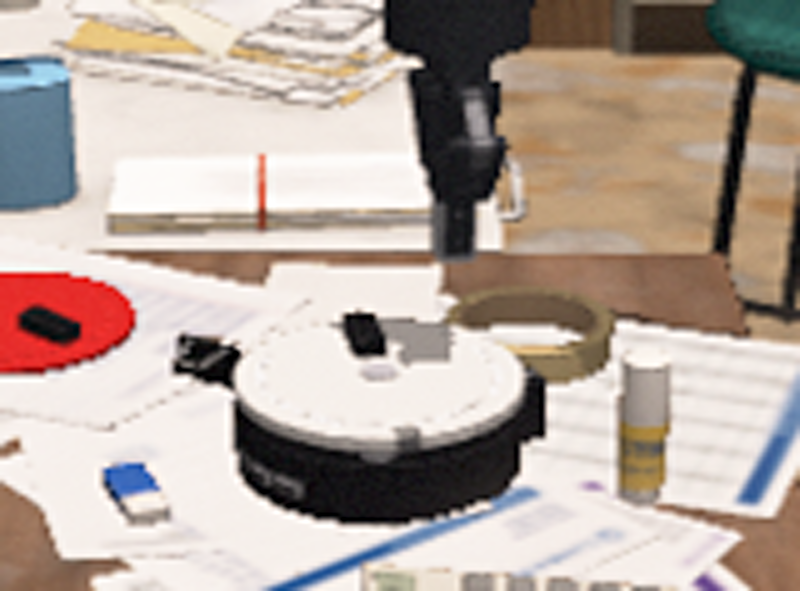

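Run:
```python
from h import *
s=bot.read_state(); print(s["time_s"],s["tool_pos"],s["ft_force"])
print(proj("side",[s["tool_pos"],[.497,-.101,.068],[.497,-.101,.1],[.5332,-.056,.06]]))
im=optics.capture("side"); cv2.imwrite("pics/s3.png",cv2.resize(im[110:240,250:410][:,:,::-1],None,fx=3,fy=3,interpolation=cv2.INTER_CUBIC))
```

```text
3.2167 [ 0.49897861 -0.10136974  0.07019225] [ 0.69153814 -0.644792    0.33615375]
[[339.50471438 179.11514622]
 [340.25129992 179.93784719]
 [340.47608858 168.74747912]
 [326.2985953  190.43638712]]
```

View pics/s3.png

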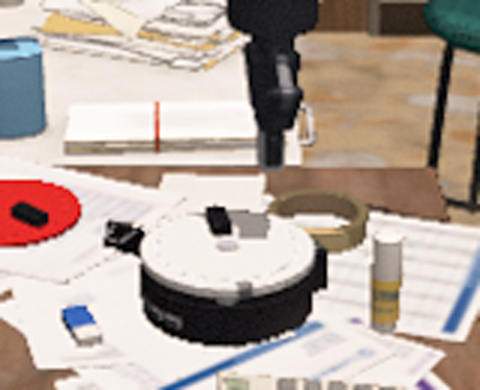

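Run:
```python
from h import *
print(proj("side",[[.314,-.654,.192],[.314,-.654,.232]]), proj("top",[[.499,-.1014,.070],[.499,-.1014,.110]]))
K,d,R,t=cam("side"); print("side cam",-R.T@t)
im=optics.capture("top"); a=im[170:270,310:430][:,:,::-1]
b=cv2.imread("pics/side0.png")[20:100,350:450]
cv2.imwrite("pics/c4.png",np.hstack([cv2.resize(a,(480,400),interpolation=cv2.INTER_CUBIC),cv2.resize(b,(300,240))[:, :] if 0 else cv2.copyMakeBorder(cv2.resize(b,(300,240),interpolation=cv2.INTER_CUBIC),0,160,0,0,cv2.BORDER_CONSTANT)]))
```

```text
[[389.99878592  79.13436745]
 [390.78462386  67.51017459]] [[387.73344626 229.06182799]
 [389.82822385 227.38432125]]
side cam [0.53082733 1.02817468 0.6131359 ]
```

View pics/c4.png

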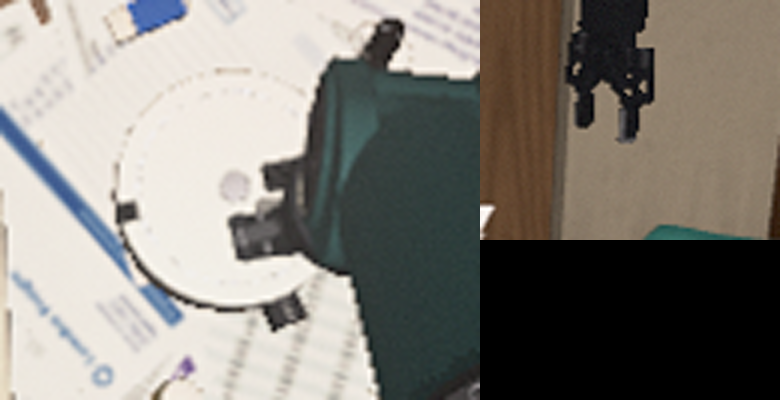

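Run:
```python
from h import *
for z in(.0,.03,.057,.07,.1,.13): print(z,"top tip",ray("top",[(369.5,229.5)],z)[0][:2],"side tip",ray("side",[(340,165)],z)[0][:2],"shadow",ray("side",[(333,185)],z)[0][:2])
s=bot.read_state();print(s["time_s"],s["tool_pos"],s["ft_force"],s["torque"])
m=nets.silhouettes
im=optics.capture("top");print(im[215:245:2,360:400:2].max(2))
```

```text
0.0 top tip [ 0.505668   -0.06294748] side tip [ 0.49128636 -0.349334  ] shadow [ 0.51433396 -0.20819903]
0.03 top tip [ 0.50276016 -0.06022952] side tip [ 0.49322105 -0.28193416] shadow [ 0.51514096 -0.14770475]
0.057 top tip [ 0.5001431  -0.05778336] side tip [ 0.49496228 -0.22127431] shadow [ 0.51586726 -0.09325991]
0.07 top tip [ 0.49888304 -0.05660557] side tip [ 0.49580064 -0.19206771] shadow [ 0.51621696 -0.06704572]
0.1 top tip [ 0.4959752  -0.05388762] side tip [ 0.49773533 -0.12466787] shadow [ 0.51702396 -0.00655145]
0.13 top tip [ 0.49306736 -0.05116966] side tip [ 0.49967003 -0.05726803] shadow [0.51783096 0.05394283]
3.3167 [ 0.50164287 -0.10196942  0.07275253] [ 0.49056403  0.28177532 -0.49224914] [-0.01086519  0.01759367 -0.03260566]
[[242 242 236 206 212 216 216 247  91  67  68  60  99  55  60  87  68  73
   79  64]
 [241 242 236 218 217 222 225 244 182 120 145  59 125  56  60  91  63  79
   62  65]
 [242 241 239 201 223 197 242 235 211 195 118  62 122  57  61  89  59  66
   64  60]
 [242 241 242 243 239 246 246 208 166 123  70  58  91  80  68  79  59  66
   60  62]

[... 235 characters left out ...]
  65  81
   60  63]
 [241 242 241 245 136 133  99  96  96  63  59  58  57  65  64  63  76  86
   58  59]
 [241 241 242 243 205  91  74  62 122  62  59  58  56  53  60  60  78  86
   60  59]
 [242 242 241 242 224  60  69  51  70 100 148 127 191  79  45  58  80  82
   60  60]
 [241 242 241 242 238 230 230 243 247 245 245 241 239 243 127  58  73  75
   64  59]
 [241 241 242 242 242 241 242 241 242 243 240 240 242 243 248 198 146  35
   44  58]
 [242 242 242 242 242 242 242 241 238 230 242 241 242 238 211 196 228 237
  220  51]
 [241 241 240 240 239 240 239 242 241 240 241 245 215 230 191 223 235 231
  234  54]
 [244 242 243 242 241 242 241 242 243 246 233 156 183 221 211 226 236 238
  240 177]]
```

The measured pose and the side picture disagree: the tip shows at about (340,165), while the reported TCP projects to (340,179), roughly 40 mm lower. I'll test this with a gentle sideways touch on the rib, watching the force.

Call:
apply_moves(
  steps="0 0 0.1 0;0 0 0.12 0;0 0 0 0;0.1 0 0 0;0.1 0 0 0;0.1 0 0 0;0.1 0 0 0;0.1 0 0 0;0.1 0 0 0;0.05 0 0 0;0 0 0 0",
)

```text
time_s: 4.28
tool_pos: [0.5269, -0.0964, 0.063]
ee_rot: [3.141, -0.001, 0.197]
ft_force: [-0.2, -0.4, -0.2]
grip_width: 0.0
grasp_force: 0.0
```

Run:
```python
from h import *
s=bot.read_state(); print(s["tool_pos"],s["ft_force"])
print(proj("side",[s["tool_pos"]]))
im=optics.capture("side"); cv2.imwrite("pics/s5.png",cv2.resize(im[110:240,250:410][:,:,::-1],None,fx=5,fy=4.5,interpolation=cv2.INTER_CUBIC))
```

```text
[ 0.52694024 -0.09637714  0.06299843] [-0.23675444 -0.42800547 -0.24076161]
[[328.7690562  182.38691587]]
```

View pics/s5.png

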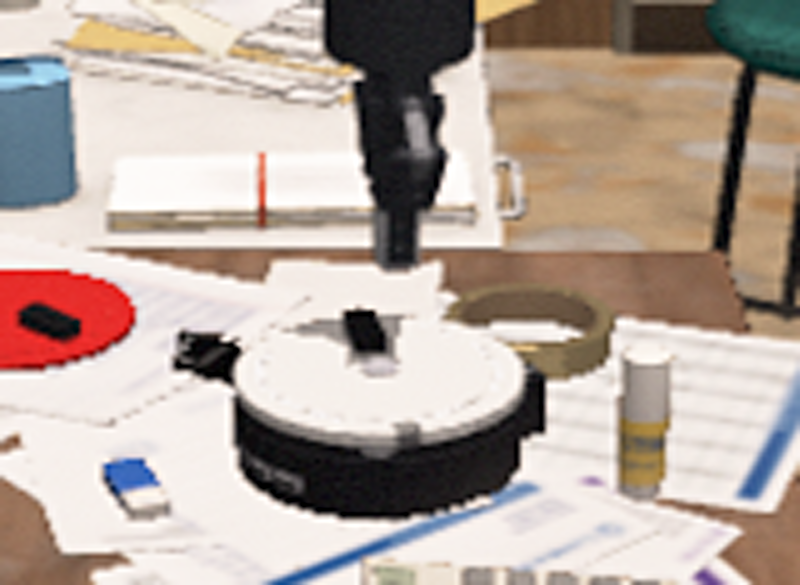

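Call:
apply_moves(
  steps="-0.3 0 0 0;-0.45 0 0 0;0 0 0.3 0;0 0 0.2 0;0 0 0.2 0;0 0 0 0;0 0 0 0",
)

```text
time_s: 4.92
tool_pos: [0.4965, -0.1023, 0.0345]
ee_rot: [-3.141, 0.001, 0.197]
ft_force: [-0.3, 0.1, -0.3]
grip_width: -0.0002
grasp_force: 0.0
```

Run:
```python
from h import *
s=bot.read_state(); print(s["tool_pos"],s["ft_force"])
p=s["tool_pos"]; print([ (o,proj("side",[p+[0,0,o]])[0]) for o in(0,.03,.04,.05)], [ (o,proj("top",[p+[0,0,o]])[0]) for o in(0,.04)])
im=optics.capture("side")[:,:,::-1]; t=optics.capture("top")[:,:,::-1]
cv2.imwrite("pics/s6.png",np.hstack([cv2.resize(im[140:220,290:380],None,fx=4.4,fy=4.4,interpolation=cv2.INTER_CUBIC),cv2.resize(t[180:260,330:420],None,fx=4.4,fy=4.4,interpolation=cv2.INTER_CUBIC)]))
```

```text
[ 0.49648905 -0.10230259  0.03449388] [-0.25846472  0.09597928 -0.25142483]
[(0, array([340.20454644, 191.13908121])), (0.03, array([340.41185037, 180.93018652])), (0.04, array([340.48198589, 177.47463163])), (0.05, array([340.55264795, 173.99228465]))] [(0, array([386.38174027, 231.44414709])), (0.04, array([388.37066292, 229.8950756 ]))]
```

View pics/s6.png

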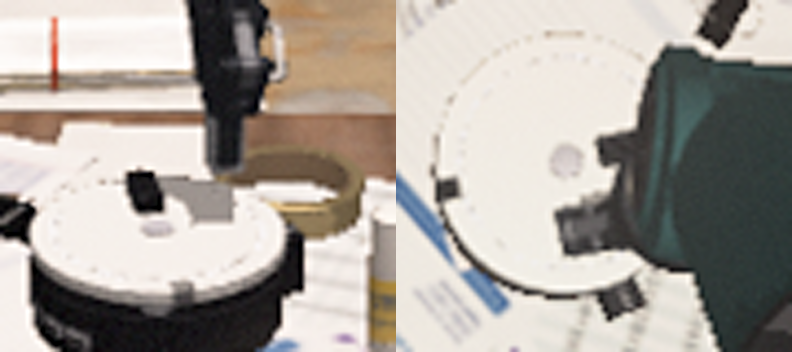

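The reported z runs well below the visible tip, by about 35–40 mm. I'll calibrate the height by a light touch on the flat of the cover.

Call:
apply_moves(
  steps="0 0 0.07 0;0 0 0.07 0;0 0 0 0",
)

```text
time_s: 5.27
tool_pos: [0.4966, -0.1024, 0.0291]
ee_rot: [-3.142, 0.0, 0.197]
ft_force: [-0.2, -0.1, -0.2]
grip_width: 0.0003
grasp_force: 0.0
```

Run:
```python
from h import *
im=optics.capture("side")
s=bot.read_state(); print(s["tool_pos"],s["ft_force"])
print(im[170:192,334:348:2].max(2)); print(proj("side",[s["tool_pos"]+[0,0,o] for o in(.03,.035,.04)]))
```

```text
[ 0.49656299 -0.10236622  0.02922135] [0.10161205 1.04362402 0.49997381]
[[247 182  92  25  31  56 140]
 [245 182  89  25  37  52 137]
 [245 180  80  22  32  56 135]
 [246 182  83  29  31  56 134]
 [246 181  82  30  27  51 147]
 [246 182  82  27  33  53 139]
 [246 183  85  27  37  60 110]
 [246 182  81  26  27  68 107]
 [246 182  81  25  28  85 107]
 [248 220  83  38  48 100 107]
 [240 245 104  83  92 119 102]
 [151 156 134 130 119  91  95]
 [157 154 153 162 149 162 158]
 [158 158 145 158 155 242 242]
 [158 157 156 159 155 240 239]
 [156 158 156 156 155 249 247]
 [157 158 156 157 153 235 242]
 [155 160 158 156 153 239 236]
 [152 157 155 153 150 250 248]
 [155 152 154 154 147 248 246]
 [148 149 201 202 196 247 245]
 [196 198 251 250 249 247 246]]
[[340.34634408 182.73063228]
 [340.38115215 181.0132253 ]
 [340.41609018 179.28919804]]
```

Call:
apply_moves(
  steps="0 0 0.05 0;0 0 0.05 0;0 0 0 0",
)

```text
time_s: 5.57
tool_pos: [0.4964, -0.1024, 0.0251]
ee_rot: [-3.141, 0.001, 0.197]
ft_force: [0.4, -0.7, 0.8]
grip_width: 0.0003
grasp_force: 0.0
```

Call:
apply_moves(
  steps="0 0 0.05 0;0 0 0.03 0;0 0 0 0;0 0 0 0",
)

```text
time_s: 5.9
tool_pos: [0.4966, -0.1024, 0.0221]
ee_rot: [-3.142, 0.0, 0.197]
ft_force: [0.5, 0.0, -0.2]
grip_width: -0.0
grasp_force: 0.0
```

Call:
apply_moves(
  steps="0 0 0.04 0;0 0 0.03 0;0 0 0 0;0 0 0 0",
)

```text
time_s: 6.23
tool_pos: [0.4966, -0.1024, 0.0193]
ee_rot: [-3.142, 0.0, 0.196]
ft_force: [-0.7, 0.6, -0.2]
grip_width: -0.0
grasp_force: 0.0
```

Run:
```python
from h import *
im=optics.capture("side")
s=bot.read_state(); print(s["tool_pos"],s["ft_force"])
print(im[176:196,334:348:2].max(2)); print(proj("side",[[.4966,-.0924,.057],[.4966,-.1024,.057],[.4966,-.1024,.062]]))
```

```text
[ 0.49657141 -0.10244475  0.01934174] [ 0.54760871 -0.2095745  -0.15794934]
[[246 180  82  30  31  56 109]
 [246 183  82  28  26  56 107]
 [246 182  84  23  27  61 107]
 [249 184  81  32  35  70 102]
 [239 167  84  26  45  75 103]
 [152 105  83  29  23  81  95]
 [156 117  81  27  41  77 164]
 [159 144  85  64  75 118 243]
 [157 160 121 119 122 212 240]
 [156 158 153 158 160 249 248]
 [154 157 161 156 155 223 244]
 [173 158 157 156 155 180 237]
 [214 158 158 158 156 236 248]
 [196 153 156 155 151 233 246]
 [165 153 153 149 202 238 247]
 [228 200 202 199 252 248 246]
 [248 251 251 250 247 247 246]
 [246 248 248 246 246 247 246]
 [246 247 246 246 246 246 246]
 [246 246 246 246 247 246 246]]
[[340.39844165 185.18155305]
 [340.31653394 183.48575412]
 [340.35125598 181.77130679]]
```

Tip now visibly about 1–2 mm above the cover, giving a z offset of about 39 mm. I'll raise slightly, close up to the rib, and push along the arc.

Call:
apply_moves(
  steps="0.1 0 -0.04 0;0.15 0 0 0;0.15 0 0 0;0.12 0 0 0;0.08 0 0 0;0.05 0.02 0 -0.5;0.075 0.035 0 -0.75;0.1 0.045 0 -1;0.1 0.045 0 -1;0.1 0.045 0 -1;0.1 0.045 0 -1;0 0 0 0",
)

```text
time_s: 7.28
tool_pos: [0.5435, -0.0981, 0.0209]
ee_rot: [3.142, -0.0, 0.748]
ft_force: [-1.4, -1.2, -0.1]
grip_width: 0.0004
grasp_force: 0.4
```

```bash
cat > st.py <<'E'
from h import *
s=bot.read_state(); C=np.array([.5332,-.0562]); p=s["tool_pos"][:2]-C; th=s["ee_rot"][2]-np.pi/2
t=np.array([-np.sin(th),np.cos(th)]); r=np.array([np.cos(th),np.sin(th)])
print("t",s["time_s"],"th",th,"tang",p@t,"rad",p@r,"z",s["tool_pos"][2],"F",s["ft_force"],"q",s["qpos"].round(2))
# notch angle from side/top: rim darkness profile at r=.068..0.071
for c in("top","side"):
    im=optics.capture(c).max(2).astype(np.float32); a=np.arange(-np.pi,np.pi,.01)
    v=0
    for rr in(.066,.069,.072):
        q=proj(c,np.c_[C[0]+rr*np.cos(a),C[1]+rr*np.sin(a),0*a+.057]).astype(np.float32)
        v=v+cv2.remap(im,q[:,0].copy(),q[:,1].copy(),cv2.INTER_LINEAR)[:,0]/3
    d=v<170; n,l=cv2.connectedComponents(d.astype(np.uint8)[None]); print(c,[(a[l[0]==k].mean().round(3),round(.01*(l==k).sum(),2)) for k in range(1,n)])
E
python3 st.py
```

```text
t 7.2833 th -0.823193443416711 tang -0.020911154313024996 rad 0.03774580545474532 z 0.020887800033857762 F [-1.36397673 -1.15483797 -0.06015663] q [ 0.19  0.64 -0.12  2.1   0.18  0.41 -0.9 ]
top [(np.float64(-1.097), np.float64(1.32)), (np.float64(2.193), np.float64(0.18))]
side [(np.float64(-1.422), np.float64(0.41)), (np.float64(-1.027), np.float64(0.36)), (np.float64(-0.717), np.float64(0.14)), (np.float64(2.168), np.float64(0.13))]
```

Call:
apply_moves(
  steps="0.05 0.022 0 -0.5;0.1 0.045 0 -1;0.1 0.045 0 -1;0.1 0.045 0 -1;0.1 0.045 0 -1;0.1 0.045 0 -1;0.1 0.045 0 -1;0.1 0.045 0 -1;0.1 0.045 0 -1;0.075 0.035 0 -0.75;0.05 0.022 0 -0.5;0 0 0 0",
)

```text
time_s: 8.38
tool_pos: [0.5729, -0.0685, 0.0211]
ee_rot: [3.14, -0.0, 1.766]
ft_force: [-0.1, -0.7, -0.2]
grip_width: -0.0001
grasp_force: 0.2
```

```bash
python3 st.py
```

```text
t 8.3833 th 0.19565283302254421 tang -0.019797832378548066 rad 0.036590857942876864 z 0.02111593756819173 F [-0.11210275 -0.6880707  -0.16310516] q [ 0.32  0.68 -0.39  2.04  0.51  0.51 -0.25]
top [(np.float64(-2.972), np.float64(0.17)), (np.float64(-0.577), np.float64(1.6))]
side [(np.float64(-2.967), np.float64(0.12)), (np.float64(-0.887), np.float64(0.6)), (np.float64(-0.277), np.float64(0.4))]
```

Call:
apply_moves(
  steps="0.016 0.007 0 -0.16;0.033 0.015 0 -0.33;0.033 0.015 0 -0.33;0.033 0.015 0 -0.33;0.033 0.015 0 -0.33;0.025 0.012 0 -0.25;0.015 0.007 0 -0.15;0 0 0 0;0 0 0 0",
)

```text
time_s: 9.23
tool_pos: [0.5732, -0.0604, 0.021]
ee_rot: [3.141, -0.0, 1.964]
ft_force: [1.5, -0.5, -0.7]
grip_width: -0.0001
grasp_force: 0.6
```

```bash
python3 st.py
python3 - <<'E'
from h import *
t=optics.capture("top")[:,:,::-1]; cv2.imwrite("pics/t7.png",cv2.resize(t[190:260,330:420],None,fx=8,fy=8,interpolation=cv2.INTER_CUBIC)); cv2.imwrite("pics/topfull7.png",t)
E
```

```text
t 9.2333 th 0.3932992765640986 tang -0.019208858008890977 rad 0.035366167422347244 z 0.02100933412144365 F [ 1.51770505 -0.5234111  -0.74906197] q [ 0.34  0.69 -0.44  2.04  0.56  0.53 -0.11]
top [(np.float64(-2.807), np.float64(0.02)), (np.float64(-2.702), np.float64(0.09)), (np.float64(-0.537), np.float64(1.8))]
side [(np.float64(-0.857), np.float64(0.66)), (np.float64(-0.192), np.float64(0.55))]
```

View pics/t7.png

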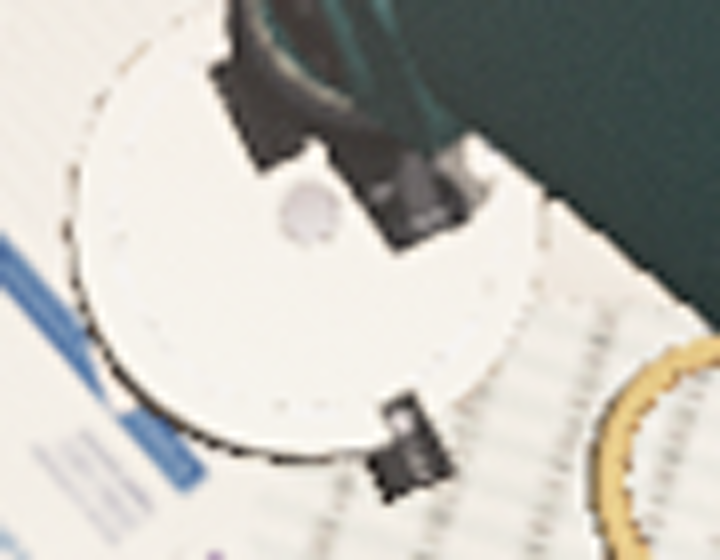

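The picture shows the notch over the lug at (400,415), with the pin's bright tip centred in the slot to within about 1 mm. I'll back off, lift clear, and move over to the notch side to press.

Call:
apply_moves(
  steps="-0.05 0 0 0;-0.15 0 0 0;0 0 -0.5 0;0 0 -0.6 0;0 -0.4 -0.1 0;0.2 -0.6 0 0;0.3 -0.5 0 0;0.18 -0.26 0 0;0 0 0 0;0 0 0 0",
)

```text
time_s: 10.22
tool_pos: [0.5005, -0.0701, 0.0691]
ee_rot: [-3.141, 0.0, 1.964]
ft_force: [0.7, -0.1, -0.4]
grip_width: 0.0001
grasp_force: 0.0
```

```bash
python3 st.py
```

```text
t 10.2167 th 0.3935551347417263 tang -0.00028445040651692635 rad -0.035554204340665384 z 0.06908437587441793 F [ 0.71380846 -0.05433309 -0.40061961] q [ 0.42  0.55 -0.49  2.17  0.52  0.53 -0.08]
top [(np.float64(-1.672), np.float64(2.31))]
side [(np.float64(-2.167), np.float64(0.34)), (np.float64(-1.757), np.float64(0.1)), (np.float64(-1.332), np.float64(0.15)), (np.float64(-0.907), np.float64(0.04)), (np.float64(-0.752), np.float64(0.07))]
```

Call:
apply_moves(
  steps="0 0 0.5 0;0 0 0.5 0;0 0 0.15 0;0 0 0.05 0;0 0 0.05 0;0 0 0 0;0 0 0 0",
)

```text
time_s: 10.9
tool_pos: [0.5015, -0.0698, 0.0196]
ee_rot: [3.14, 0.0, 1.964]
ft_force: [0.5, -0.5, -0.6]
grip_width: -0.0001
grasp_force: 0.0
```

Call:
apply_moves(
  steps="0 0 0.04 0;0 0 0.04 0;0 0 0.04 0;0 0 0 0",
)

```text
time_s: 11.23
tool_pos: [0.5016, -0.0699, 0.0147]
ee_rot: [3.14, 0.001, 1.964]
ft_force: [1.2, 0.1, 3.6]
grip_width: -0.0
grasp_force: 1.7
```

Call:
apply_moves(
  steps="0 0 0.04 0;0 0 0.04 0;0 0 0 0;0 0 0 0",
)

```text
time_s: 11.57
tool_pos: [0.5015, -0.0699, 0.0114]
ee_rot: [3.14, 0.001, 1.964]
ft_force: [0.6, 0.1, 5.1]
grip_width: 0.0002
grasp_force: 2.2
```

Call:
apply_moves(
  steps="0 0 0.05 0;0 0 0.05 0;0 0 0.05 0;0 0 0 0;0 0 0 0",
)

```text
time_s: 11.98
tool_pos: [0.5017, -0.07, 0.0084]
ee_rot: [3.14, 0.004, 1.965]
ft_force: [-5.2, -1.1, 36.6]
grip_width: -0.0001
grasp_force: 18.2
```

Call:
apply_moves(
  steps="0 0 -0.05 0;0 0 -0.3 0;0 0 -0.8 0;0 0 -1 0;0 0 -1 0;-0.9 0 0 0;-1 0 0 0;-1 0 0 0;-1 0 0 0;-1 0 0 0;-1 0 0 0;0 0 0 0",
)

```text
time_s: 12.98
tool_pos: [0.5924, -0.2996, 0.13]
ee_rot: [-3.141, 0.006, 1.952]
ft_force: [-0.1, -0.5, -0.0]
grip_width: -0.0002
grasp_force: 0.0
```

Run:
```python
from h import *
s=bot.read_state(); print(s["time_s"],s["tool_pos"],s["ft_force"])
im0=cv2.imread("pics/side0.png"); C=np.array([.5332,-.0562])
im1=optics.capture("side")[:,:,::-1]; tp=optics.capture("top")[:,:,::-1]
cv2.imwrite("pics/sideF.png",im1); cv2.imwrite("pics/topF.png",tp)
# white->black transition along vertical lines on the near (+y) rim, and far rim
for a in(1.2,1.57,1.9,2.4,0.7,-2.2):
    P=C+.074*np.array([np.cos(a),np.sin(a)])
    q=proj("side",[[*P,z] for z in(.065,.03)]); n=80
    w=np.linspace(q[0],q[1],n).astype(np.float32); z=np.linspace(.065,.03,n)
    out=[]
    for im in(im0,im1):
        v=cv2.remap(im.max(2),w[:,0].copy(),w[:,1].copy(),cv2.INTER_LINEAR)[:,0].astype(int)
        out.append((np.round(z[np.argmax(v<180)],4), np.round(z[np.argmax(v<100)],4)))
    print(a,out)
for c in("side","top"):
    print(c,[(r["conf"],np.round(r["centre"],3)) for l in("cover","rib_top") for r in nets.recognise(c,l)])
    print([(l,np.round(nets.recognise(c,l)[0]["centre"],3) if nets.recognise(c,l) else None) for l in("tape_roll","calculator","glue_stick","binder_clip")])
g=tp.max(2); print(g[236:252:1,372:390])
```

```text
12.9833 [ 0.59237818 -0.29956933  0.13000881] [-0.0608642  -0.53416647 -0.04685058]
1.2 [(np.float64(0.0535), np.float64(0.0473)), (np.float64(0.0446), np.float64(0.0384))]
1.57 [(np.float64(0.0535), np.float64(0.0433)), (np.float64(0.0446), np.float64(0.0384))]
1.9 [(np.float64(0.0539), np.float64(0.0482)), (np.float64(0.0455), np.float64(0.0389))]
2.4 [(np.float64(0.0561), np.float64(0.0495)), (np.float64(0.0455), np.float64(0.0402))]
0.7 [(np.float64(0.053), np.float64(0.0477)), (np.float64(0.0446), np.float64(0.0389))]
-2.2 [(np.float64(0.065), np.float64(0.065)), (np.float64(0.065), np.float64(0.065))]
side [(0.85, array([0.458, 0.344, 0.006])), (0.72, array([ 0.532, -0.035,  0.051])), (0.62, array([ 0.748, -0.213,  0.008])), (0.86, array([0.463, 0.343, 0.006])), (0.75, array([ 0.755, -0.214,  0.008])), (0.55, array([ 0.534, -0.038,  0.051]))]
[('tape_roll', array([ 0.442, -0.206,  0.022])), ('calculator', array([0.473, 0.162, 0.02 ])), ('glue_stick', array([ 0.412, -0.006,  0.048])), ('binder_clip', array([ 0.41 , -0.007,  0.045]))]
top [(0.78, array([ 0.749, -0.228,  0.007])),
[... 855 characters left out ...]
216 227 225 220 208 207]
 [238 237 238 239 243 216 159 194 198 143  66  84 186 233 212 195 205 212]
 [239 238 240 240 243 242 195 128 131  97  67  63 113 201 224 199 199 203]
 [241 243 244 241 236 218 148  75  94 103  92  70  57 180 225 206 217 220]
 [206 172 163 156 140 119  87  70  99 116  92  67  68 111 177 203 206 225]
 [200 176 181 143  43  63  72  75  81 126 135  90  71  62 164 213 210 227]
 [214 209 218 173  48  57  72  76  73 110 123  95  69  67 106 185 220 228]
 [201 196 217 227 163  51  69  77  72  78 126 124  68  63 127 181 215 225]
 [182 180 209 233 181  43  59  70  72  64  81  86 152 201 201 201 214 223]
 [194 192 212 226 221 153  44  60  57 161 221 209 200 212 210 218 228 229]]
```

The cover dropped about 9 mm evenly all round, with its underside at 40 mm. The bystanders haven't moved, and the arm is clear, so I'm handing in.

```bash
python3 -c "
from workcell import workorder; print(workorder.hand_in())"
```

```text
the job is handed in; nothing more can be done
None
```

The cover has been turned until its notch met the pin and pressed fully home (down about 9 mm, level); the arm is drawn back clear, the nearby things I could locate have not moved, and the job is handed in.

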